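# Clear the sewing pile beside the printer

## Task

The sewing things have been piled up on the sewing tin. Take the pile apart from the top down, one thing at a time, each straight to its own place: stand the thread spool upright in the round dish, fit the square lid fully home on the square box, fit the oblong lid fully home on the oblong box, and last lay the closed tin flat inside the low wooden tray, along the tray's length. Do not shift or knock over the candle jar that stands among them.

Things in the scene. Friction and masses are not known exactly. Their poses are not given: they have to be found in the camera images.
- thread_spool: Thread spool, wound with red thread, cream rims; upright cylinder 24 mm in diameter (core 16 mm between z 7 and 34), 40 mm high; loose, 20 g; at the start stands on top of the pile, roughly over its middle. Origin: centre of its underside; z up along its axis.
- square_lid: Square lid of light wood, second from the top of the pile; loose, about 30 g. A plate 46 x 46 mm, 14 mm thick, with a square plug 26 x 26 mm, 8 mm deep under it (22 mm in all). Origin: centre of the plug's underside, so the plate lies between z = 8 and z = 22 mm; x and y along its sides.
- oblong_lid: Oblong lid of light wood, third from the top, on the tin; loose, about 60 g. A plate 90 (x) x 56 (y) mm, 14 mm thick, with a plug 70 x 36 mm, 8 mm deep under it (22 mm in all). Origin: centre of the plug's underside, so the plate lies between z = 8 and z = 22 mm.
- sewing_tin: Dark green oblong sewing tin, lid closed and fixed, at the bottom of the pile; 107 (x) x 68 (y) x 34 mm high, loose, about 140 g. Origin: centre of its underside. The tin can be gripped across its 68 mm width.
- spool_dish: Low round white dish, fixed; 72 mm across the rim, 10 mm high, flat inner floor 4 mm above the sideboard and about 54 mm across. Origin: centre of its underside.
- square_box: Open square box of light wood, the lower half of the square lid; fixed. 46 x 46 mm, 30 mm high, walls 7 mm, well 32 x 32 mm and 24 mm deep with a 4 mm chamfer round its mouth; the lid's plug has 3 mm of play on each side. Origin: centre of its underside, x and y along its sides. Lid home: plate resting on the rim, lid origin 22 mm above this origin; it fits in any quarter turn.
- oblong_box: Open oblong box of light wood, the lower half of the oblong lid; fixed. 90 (x) x 56 (y) mm, 30 mm high, walls 7 mm, well 76 x 42 mm and 24 mm deep with a 4 mm chamfer round its mouth; the lid's plug has 3 mm of play on each side. Origin: centre of its underside. Lid home: plate resting on the rim, lid origin 22 mm above this origin; it fits either way round.
- tin_tray: Low tray of darker wood with grey felt floor, fixed; 140 (x) x 104 (y) mm outside, 124 x 88 mm inside, rim 8 mm high, floor 3 mm above the sideboard. Origin: centre of its underside. The tin goes in with its long side along the tray's x, either way round.
- candle_jar: Bystander: glass jar with a green candle, 76 mm in diameter, 90 mm high, loose, 0.39 kg. Origin: centre of its underside. To be left where it stands. Also on the sideboard, tall: a drinks machine about 0.4 m high, left of the work, filling x 0.47 to 0.73 and y 0.12 to 0.28 (sideboard top at z = 0, robot base at the origin).
Things that resemble listed ones, but are neither listed nor needed, are in the scene too. What is shaped like the oblong_lid but orange is not meant.

How it is judged:
By the outcome, as a careful person would: the job done as asked, in the order asked, and still so for the second after the job is handed in, with the robot touching nothing.
It also fails if it takes over 114 s, if anything falls off the work surface, if the arm or the gripper's body presses on something with over 40 N, if the wrist force passes 120 N, or if a joint passes its speed limit or range.

## Robot

A 6-joint arm with a two-finger parallel gripper is mounted at the origin on a cart in front of the work surface, level with it; the furniture and walls round the work are solid. World frame = base frame: x ahead of the robot, y to its left, z up, the work surface at z = 0. Lengths are in m, angles in rad, forces in N, time in s.
With the tool pointing down it reaches from about 0.35 to 0.975 m from the base axis. Payload 4.9 kg.
Tool frame: the origin (TCP) lies at the very end of the fingers, on their centre line; the grasp point (between the pads) lies ctrl.grip_point_offset behind it (ctrl.grip_point_offset is the distance from the TCP to the grasp point, in m); z points along the fingers, y is the line along which they close (so a half turn about z gives the same grasp; the last joint's range is limited). The gripper opens to 85 mm and grips with 20 to 120 N. Pads are 22 mm wide; open, the fingers measure 114 mm over their backs; the gripper's body (76 mm by 85 mm) begins 54 mm behind the grasp point. The pads swing forward as they close: fully open they stand 13 mm farther back than shut.
Start: joints at [1.077, 0.053, 1.613, -0, 1.476, -0.119], TCP at [0.229, 0.582, 0.231] pointing down, gripper open.
Joint ranges: [-3.01, 3.01], [-1.01, 2.22], [0.06, 2.58], [-1.02, 4.17], [0.09, 2.62], [-3.14, 3.14]. Speed limits (rad/s): [2.57, 2.57, 3.14, 3.14, 3.14, 3.14].

## Interface

Orientations are given as a rotation vector (axis times angle).
In Python, from station import ctrl gives the robot as it stands. The module is installed in compiled form; this text tells all that it offers.
- The arm moves only by the tool drive_tool, never from a script. Its argument "steps" is a list of rows, each an object with "translation": the shift along the tool's x, y, z normalised to -1 to 1, where 1 is 4 cm, a list of three; "angular": the turn, a rotation vector about the tool's x, y, z normalised to -1 to 1, where 1 is 8 degrees, a list of three; "gripper": the opening, from 0 (shut) to 1 (fully open). In form: [{"translation": [dx, dy, dz], "angular": [wx, wy, wz], "gripper": gripper}, ...]. A call has 1 to 8 rows; each row shifts and turns the commanded pose from where the row before left it, along the tool's axes as they then stand; what a row does not reach is not made up. A row lasts 1/8 s, in which the tool goes at most 62.5 mm and 10.7 degrees, less where a joint would pass 70% of its speed; a pose out of reach is approached as far as the arm can. A call with a number of a shift or a turn outside -1 to 1 is refused whole. A call with a gripper value outside its range is refused whole. The fingers move at their own pace and stop on an object; "force" is the grip in N (left out, the last holds). Time passes only in rows, so rows that do not move let the fingers close. It gives the time, the measured TCP pose, the force, the opening and the grip force at its end, in the units of the state.
- ctrl.get_obs(): the state, without advancing time (a new reading comes with each control period).
- ctrl.get_image(name): name is "scene" or "top" or "wrist"; returns a dict with "color" (420x560x3 uint8, red, green, blue), "depth" (420x560 float32, m along the optical axis (not along the pixel's ray), 0 where there is no reading), "fx", "fy", "cx", "cy" (pixels), "R" (3x3) and "t" (3): a world point X has camera coordinates R X + t. Camera axes: x right, y down, z forward; pixel columns grow to the right and rows downward; lengths in m; the calibration is good to about 2 mm. A picture is of the moment at which its call begins.
- ctrl.finish_job(): hands the job in; it is judged then, once.
The state is a dict: "t": time; "q": joint angles; "dq": joint speeds; "effort": joint torques, N m; "tool_pos": TCP position; "tool_rot": TCP orientation; "contact_force": force on the tool from outside, world axes, zero at the start; "wrist_torque": the same for the moment, N m; "opening": finger opening in m; "grip_force": force on a finger pad.
Only numpy, scipy, OpenCV 4.12 (cv2) and the standard library are available. Lean on these libraries where they do the work, as an engineer would, in place of code of your own. Each camera call takes 0.05 s, during which the arm holds its last target. There are 200 camera calls.

## Working session

There is one attempt and no reset: what is moved stays moved. The work goes in short steps, Python scripts to look and compute and a tool call to move; the robot and the scene stay as the last step left them, time stands still between calls to the robot, and variables do not carry over. Pictures are saved under pics/ and viewed, at most 14 in all, crops included, and the job is handed in when it is done.

Besides the shell and the picture viewer there is one more tool, called as name(argument=value, ...), one argument or row to a line, values as JSON. drive_tool: Moves the arm, as the interface text tells. Its arguments: {"type":"object","properties":{"steps":{"type":"array"},"force":{"type":"number"}},"required":["steps"]}

```bash
mkdir -p pics; ls
python3 - <<'E'
from station import ctrl
import cv2,numpy as np,pickle
print(ctrl.grip_point_offset); print(ctrl.get_obs())
for n in("top","scene"):
    im=ctrl.get_image(n); pickle.dump(im,open(n+".pkl","wb"))
    cv2.imwrite(f"pics/{n}0.png",im["color"][:,:,::-1])
    print(n,im["fx"],im["cx"],im["cy"],im["R"].round(3).tolist(),im["t"].round(3).tolist(), -im["R"].T@im["t"])
E
```

```text
pics
0.0187
{'t': 0.0, 'q': array([ 1.07700841e+00,  5.33894279e-02,  1.61427496e+00, -1.24549352e-05,
        1.47599942e+00, -1.19013641e-01]), 'dq': array([ 0.00066321, -0.00133888, -0.00042821, -0.00063433, -0.00120433,
       -0.0011579 ]), 'effort': array([-9.59396784e-04, -3.93675506e+01, -3.70180464e+01, -2.05807919e-04,
        7.04025166e-03,  2.32496791e-05]), 'tool_pos': array([0.22850611, 0.58106897, 0.2300542 ]), 'tool_rot': array([-0.58513857, -3.08599368,  0.00310711]), 'contact_force': array([-0.20936881, -0.34371596,  0.69942836]), 'wrist_torque': array([-0.01691113, -0.00723336, -0.03819786]), 'grip_force': 0.0, 'opening': 0.08515496382790193}
top 453.6525360172808 282.08018403968606 218.73598078483278 [[-0.029, -1.0, -0.01], [-0.997, 0.029, -0.065], [0.065, 0.008, -0.998]] [0.016, 0.526, 1.438] [ 0.43137371 -0.01082944  1.46954961]
scene 544.8549129631203 275.09985258929197 207.72981714265495 [[0.717, -0.697, -0.017], [-0.427, -0.42, -0.801], [0.55, 0.581, -0.599]] [-0.371, 0.299, 1.145] [-0.2366002  -0.79852211  0.91870167]
```

View pics/top0.png

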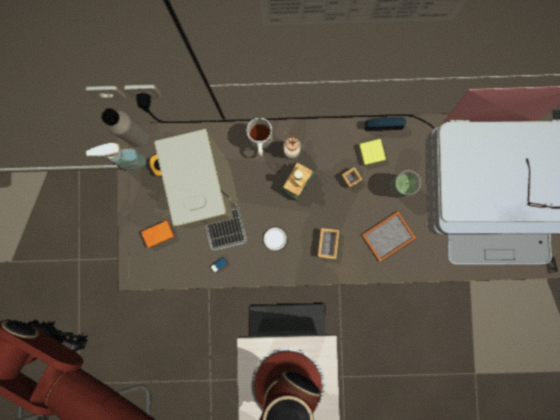

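View pics/scene0.png

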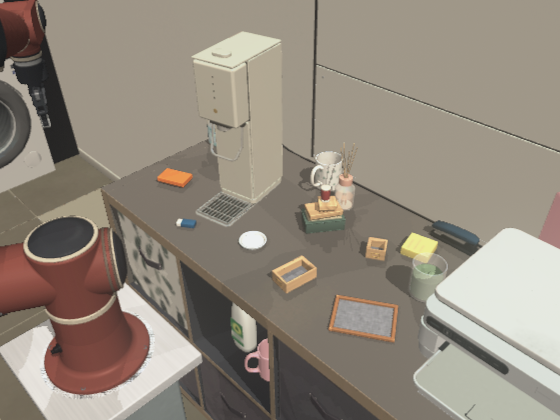

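The top view shows the dish (275,239), oblong box (328,243), tray (388,236), square box (351,177), candle jar (406,183) and pile (298,180). The orange decoy is at (157,234). Next I crop in and measure.

```bash
cat > h.py <<'E'
import numpy as np,cv2,pickle
from station import ctrl
from scipy.spatial.transform import Rotation as Ro
def world(im):
    """world xyz of each pixel from depth"""
    d=im["depth"]; v,u=np.mgrid[:d.shape[0],:d.shape[1]]
    c=np.stack([(u-im["cx"])/im["fx"]*d,(v-im["cy"])/im["fy"]*d,d],-1)
    return (c-im["t"])@im["R"]
def ray(im,uv,z):
    """pixels -> world points on plane z"""
    uv=np.atleast_2d(np.asarray(uv,float))
    d=np.c_[(uv[:,0]-im["cx"])/im["fx"],(uv[:,1]-im["cy"])/im["fy"],np.ones(len(uv))]@im["R"]
    o=-im["R"].T@im["t"]; return o+d*((z-o[2])/d[:,2])[:,None]
def rect(xy):
    """min-area rectangle of world points: centre mm, (long,short) mm, angle of long side deg"""
    (c,s,a)=cv2.minAreaRect((np.asarray(xy)[:,:2]*1000).astype(np.float32))
    if s[0]<s[1]: s=s[::-1];a+=90
    return np.round(c,1),np.round(s,1),round((a+90)%180-90,1)
E
python3 - <<'E'
from h import *
im=pickle.load(open("top.pkl","rb"))
W=world(im); z=W[...,2]
cv2.imwrite("pics/topc.png",cv2.resize(im["color"][120:270,240:430,::-1],None,fx=4,fy=4,interpolation=cv2.INTER_CUBIC))
hm=np.clip(z*1500+10,0,255).astype(np.uint8)
cv2.imwrite("pics/hm.png",cv2.resize(hm[120:270,240:430],None,fx=4,fy=4,interpolation=cv2.INTER_NEAREST))
def comp(m,name,lo,hi):
    n,l,st,ce=cv2.connectedComponentsWithStats(m.astype(np.uint8))
    for i in range(1,n):
        if st[i,4]>25:
            p=W[l==i]
            if 0.3<p[:,0].mean()<0.85 and -0.45<p[:,1].mean()<0.2: print(name,ce[i].round(1),st[i,4],"z",p[:,2].mean().round(4),rect(p))
for nm,lo,hi in (("5-13",.005,.014),("22-38",.022,.038),("40-52",.038,.052),("52-64",.05,.066),("64-90",.066,.085),("85-99",.085,.1),("100+",.1,.14)):
    comp((z>lo)&(z<hi),nm,lo,hi)
print("floor z",np.median(z[260:275,300:400]))
E
```

```text
5-13 [382.1 128.1] 81 z 0.008 (array([ 812.6, -335.1]), array([115.3,  16. ]), 85.2)
5-13 [351.8 176.4] 55 z 0.0081 (array([ 656.6, -228.1]), array([30.6, 29. ]), 28.9)
5-13 [228.7 233.3] 397 z 0.0083 (array([501.5, 185.3]), array([125.9, 122.6]), 12.4)
5-13 [387.3 235. ] 453 z 0.0079 (array([ 463.6, -339.8]), array([142.5, 110.2]), -60.1)
5-13 [227.9 224.2] 31 z 0.0077 (array([517., 176.]), array([25.4, 24.9]), 43.3)
5-13 [273.3 239.4] 148 z 0.0082 (array([460.8,  29.5]), array([75. , 57.6]), 24.9)
5-13 [394.4 232.1] 36 z 0.0071 (array([ 470.3, -362. ]), array([36.6, 32.9]), -65.4)
5-13 [282.  234.3] 33 z 0.0082 (array([476.3,   1. ]), array([33.1, 24.2]), 54.7)
5-13 [327.9 242.9] 200 z 0.0081 (array([ 445.1, -145.3]), array([75.9, 41.1]), -8.3)
22-38 [369.4 123.1] 47 z 0.0336 (array([ 825.2, -291.8]), array([27.9, 25.9]), 89.7)
22-38 [260.1 132. ] 278 z 0.0319 (array([806.5,  63.3]), array([60.9, 60.4]), 59.2)
22-38 [372.7 150.7] 247 z 0.0251 (array([ 735.5, -296.9]), array([69.2, 67.8]), 12.1)
22-38 [352.1 176.4] 115 z 0.0291 (array([ 654.3, -226.8]), array([47.1, 45.8]), -60.8)
2
[... 847 characters left out ...]

64-90 [300.9 176.6] 162 z 0.0778 (array([654.1, -59.6]), array([47.1, 46.1]), -43.3)
64-90 [415.3 178.1] 47 z 0.077 (array([ 632. , -410.1]), array([67.4, 26.2]), 22.2)
85-99 [259.7 132.4] 121 z 0.0908 (array([797.1,  61.1]), array([81.2, 77.3]), 40.9)
85-99 [291.9 143.8] 86 z 0.0952 (array([752.9, -37.1]), array([35.9, 34.1]), 48.9)
85-99 [409.6 174.1] 39 z 0.0899 (array([ 644.8, -392.7]), array([72.7, 31.8]), 79.3)
85-99 [405.4 189. ] 44 z 0.09 (array([ 603.2, -383.2]), array([75.5, 35.3]), 74.1)
100+ [230.3 182. ] 67 z 0.1207 (array([642. , 153.2]), array([148.7,  15.5]), 5.5)
100+ [298.4 174. ] 59 z 0.1177 (array([653.5, -53.2]), array([23.7, 21.1]), -1.9)
floor z 2.6153157743778175e-05
```

View pics/topc.png

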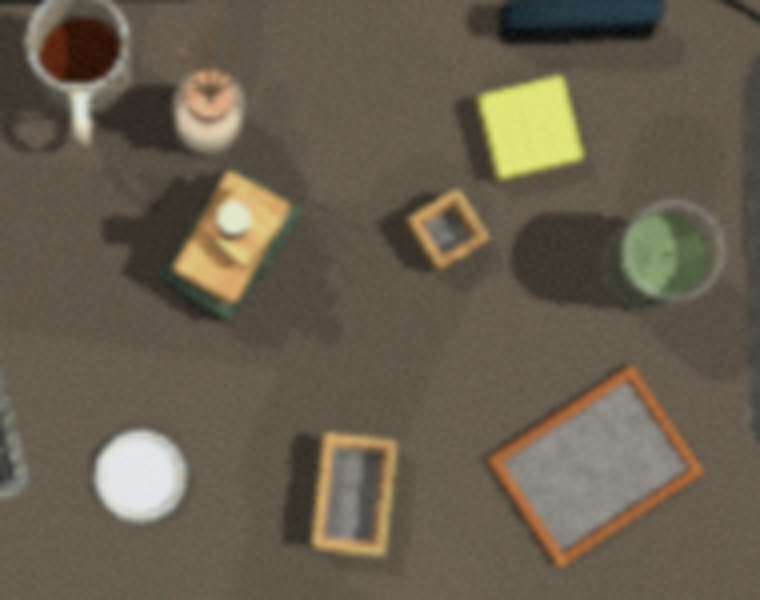

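Depth heights match the expected stack: tin top 34, oblong lid 56, square lid 78 and spool 118 mm. I'll refine the dish and tray, and add a move planner.

```bash
cat >> h.py <<'E'
def go(x,y,z,yaw=None):
    """remaining shift (tool axes, units of 4 cm) and yaw turn (units of 8 deg) to TCP target in mm; yaw = heading of tool y, deg"""
    o=ctrl.get_obs(); R=Ro.from_rotvec(o["tool_rot"]).as_matrix()
    d=R.T@(np.array([x,y,z])/1000-o["tool_pos"])/.04
    cy=np.degrees(np.arctan2(R[1,1],R[0,1])); a=0
    if yaw is not None: a=-((yaw-cy+90)%180-90)/8      # tool z is down
    tilt=R.T@np.array([0,0,-1]); 
    print("t%.2f"%o["t"],"tcp",(o["tool_pos"]*1000).round(1),"yaw %.1f"%cy,"q6 %.2f"%o["q"][5],"open %.1f"%(o["opening"]*1000),"| d",d.round(2),"wz %.2f"%a,"n>=%d"%np.ceil(max(abs(d).max(),abs(a))),"level wxy",(np.degrees([-tilt[1],tilt[0]])/8).round(2))
E
python3 - <<'E'
from h import *
im=pickle.load(open("top.pkl","rb")); W=world(im)
hsv=cv2.cvtColor(im["color"],cv2.COLOR_RGB2HSV)
def cont(m,c):
    cs,_=cv2.findContours(m.astype(np.uint8),cv2.RETR_EXTERNAL,cv2.CHAIN_APPROX_NONE)
    return min((k for k in cs if len(k)>15),key=lambda k:np.hypot(*(k.reshape(-1,2).mean(0)-c)))
H,S,V=[hsv[...,i].astype(int) for i in range(3)]
t=cont((H<20)&(S>120)&(V>80),(388,236)).reshape(-1,2); print("tray",len(t),rect(ray(im,t,.008)))
d=cont((S<50)&(V>130),(275,239)).reshape(-1,2); p=ray(im,d,.010); print("dish",cv2.minEnclosingCircle((p[:,:2]*1000).astype(np.float32)),p.mean(0))
m=(W[...,2]>.0045)&(W[...,2]<.014); m[:,:365]=0;m[:,412:]=0;m[:210]=0;m[262:]=0
print("tray depth",rect(W[m]))
m=(W[...,2]>.0055)&(W[...,2]<.014); m[:,:260]=0;m[:,290:]=0;m[:225]=0;m[255:]=0
print("dish depth",cv2.minEnclosingCircle((W[m][:,:2]*1000).astype(np.float32)))
m=(W[...,2]>.074)&(W[...,2]<.082); m[:,:285]=0;m[:,315:]=0;m[:160]=0;m[200:]=0
print("sqlid",rect(W[m]),m.sum())
m=(W[...,2]>.113)&(W[...,2]<.122); m[:,:285]=0;m[:,315:]=0;m[:160]=0;m[200:]=0
print("spool",cv2.minEnclosingCircle((W[m][:,:2]*1000).astype(np.float32)),W[m].mean(0))
s=pickle.load(open("scene.pkl","rb")); Ws=world(s)
m=(Ws[...,2]>.114)&(Ws[...,2]<.122)&(abs(Ws[...,0]-.654)<.03)&(abs(Ws[...,1]+.053)<.03); print("spool/scene",m.sum(),Ws[m].mean(0) if m.any() else 0)
m=(Ws[...,2]>.1)&(abs(Ws[...,0]-.75)<.08)&(abs(Ws[...,1]+.04)<.06); print("reeds",Ws[m].min(0),Ws[m].max(0))
go(150,330,260)
E
```

```text
tray 125 (array([ 461.5, -338.4]), array([142.5, 106.2]), -58.7)
dish ((464.1337890625, 26.533552169799805), 37.3380126953125) [0.46365201 0.02626315 0.01      ]
tray depth (array([ 463.5, -338.1]), array([165.2, 149.1]), -2.2)
dish depth ((462.4153137207031, 24.701078414916992), 50.16263198852539)
sqlid (array([654.1, -59.1]), array([46.2, 46. ]), -44.0) 136
spool ((653.9147338867188, -53.02757263183594), 12.277993202209473) [ 0.65402096 -0.05337637  0.11766181]
spool/scene 52 [ 0.64916802 -0.05330181  0.11898321]
reeds [ 0.73289635 -0.05821628  0.10033678] [ 0.77708905 -0.01603832  0.19431256]
t0.10 tcp [228.5 581.1 230.2] yaw 68.5 q6 -0.12 open 85.3 | d [-0.47 -6.56 -0.73] wz 0.00 n>=7 level wxy [-0.01 -0.  ]
```

drive_tool(
  steps=[
    {"translation": [-0.06, -0.82, -0.1], "angular": [0, 0, 0], "gripper": 1},
    {"translation": [-0.06, -0.82, -0.1], "angular": [0, 0, 0], "gripper": 1},
    {"translation": [-0.06, -0.82, -0.1], "angular": [0, 0, 0], "gripper": 1},
    {"translation": [-0.06, -0.82, -0.1], "angular": [0, 0, 0], "gripper": 1},
    {"translation": [-0.06, -0.82, -0.1], "angular": [0, 0, 0], "gripper": 1},
    {"translation": [-0.06, -0.82, -0.1], "angular": [0, 0, 0], "gripper": 1},
    {"translation": [-0.06, -0.82, -0.1], "angular": [0, 0, 0], "gripper": 1},
    {"translation": [-0.06, -0.82, -0.1], "angular": [0, 0, 0], "gripper": 1},
  ],
  force=40,
)

```text
t: 1.1
tool_pos: [0.1501, 0.3292, 0.2629]
tool_rot: [-0.585, -3.086, 0.001]
contact_force: [0.2, 0.3, -0.5]
opening: 0.0856
grip_force: 0.0
```

```bash
python3 -c "
from h import *
go(360,70,260,54);go(380,-55,260,54);go(300,200,260)"
```

```text
t1.10 tcp [150.1 329.2 262.9] yaw 68.5 q6 -0.26 open 85.6 | d [-7.26 -4.11  0.07] wz 1.82 n>=8 level wxy [-0.01 -0.  ]
t1.10 tcp [150.1 329.2 262.9] yaw 68.5 q6 -0.26 open 85.6 | d [-8.86 -6.84  0.08] wz 1.82 n>=9 level wxy [-0.01 -0.  ]
t1.10 tcp [150.1 329.2 262.9] yaw 68.5 q6 -0.26 open 85.6 | d [-4.67 -1.63  0.07] wz 0.00 n>=5 level wxy [-0.01 -0.  ]
```

drive_tool(
  steps=[
    {"translation": [-0.92, -0.2, 0], "angular": [0, 0, 0], "gripper": 1},
    {"translation": [-0.92, -0.2, 0], "angular": [0, 0, 0], "gripper": 1},
    {"translation": [-0.92, -0.2, 0], "angular": [0, 0, 0], "gripper": 1},
    {"translation": [-0.92, -0.2, 0], "angular": [0, 0, 0], "gripper": 1},
    {"translation": [-0.96, -0.86, 0], "angular": [0, 0, 0], "gripper": 1},
    {"translation": [-0.96, -0.86, 0], "angular": [0, 0, 0], "gripper": 1},
    {"translation": [-0.96, -0.86, 0], "angular": [0, 0, 0], "gripper": 1},
    {"translation": [-0.96, -0.86, 0], "angular": [0, 0, 0], "gripper": 1},
  ],
)

```text
t: 2.1
tool_pos: [0.3687, 0.0608, 0.263]
tool_rot: [0.586, 3.086, 0.0]
contact_force: [0.5, 1.2, 0.5]
opening: 0.0852
grip_force: 0.0
```

```bash
python3 -c "
from h import *
go(653,-53,260,54);go(560,-53,260,54)"
```

```text
t2.10 tcp [368.7  60.8 263. ] yaw 68.5 q6 -1.23 open 85.2 | d [-7.66 -0.04  0.08] wz 1.81 n>=8 level wxy [0. 0.]
t2.10 tcp [368.7  60.8 263. ] yaw 68.5 q6 -1.23 open 85.2 | d [-5.49 -0.9   0.08] wz 1.81 n>=6 level wxy [0. 0.]
```

drive_tool(
  steps=[
    {"translation": [-0.96, 0, 0], "angular": [0, 0, 0], "gripper": 1},
    {"translation": [-0.96, 0, 0], "angular": [0, 0, 0], "gripper": 1},
    {"translation": [-0.96, 0, 0], "angular": [0, 0, 0], "gripper": 1},
    {"translation": [-0.96, 0, 0], "angular": [0, 0, 0], "gripper": 1},
    {"translation": [-0.96, 0, 0], "angular": [0, 0, 0], "gripper": 1},
    {"translation": [-0.96, 0, 0], "angular": [0, 0, 0], "gripper": 1},
    {"translation": [-0.96, 0, 0], "angular": [0, 0, 0], "gripper": 1},
    {"translation": [-0.96, 0, 0], "angular": [0, 0, 0], "gripper": 1},
  ],
)

```text
t: 3.1
tool_pos: [0.6551, -0.0505, 0.2624]
tool_rot: [-0.585, -3.085, -0.0]
contact_force: [-0.8, 0.0, 0.3]
opening: 0.0858
grip_force: 0.0
```

drive_tool(
  steps=[
    {"translation": [0, 0, 0.2], "angular": [0, 0, 0.91], "gripper": 1},
    {"translation": [0, 0, 0.2], "angular": [0, 0, 0.9], "gripper": 1},
    {"translation": [0, 0, 0], "angular": [0, 0, 0], "gripper": 1},
  ],
)

```text
t: 3.48
tool_pos: [0.6536, -0.05, 0.2455]
tool_rot: [-0.967, -2.986, 0.001]
contact_force: [-0.6, -1.2, -0.1]
opening: 0.0852
grip_force: 0.0
```

Run:
```python
from h import *
go(653,-53,84,54)
im=ctrl.get_image("wrist"); pickle.dump(im,open("w1.pkl","wb")); cv2.imwrite("pics/w1.png",im["color"][:,:,::-1])
W=world(im); z=W[...,2]
for nm,lo,hi in(("spool",.113,.122),("sql",.073,.083),("obl",.051,.061),("tin",.03,.038),("floor",-.01,.01)):
    m=(z>lo)&(z<hi)&(abs(W[...,0]-.65)<.09)&(abs(W[...,1]+.05)<.09); p=W[m]; print(nm,m.sum(),p.mean(0).round(4) if m.any() else 0, rect(p) if m.sum()>20 else 0)
```

```text
t3.48 tcp [653.6 -50.  245.5] yaw 54.1 q6 -1.13 open 85.2 | d [-0.04 -0.07  4.04] wz 0.02 n>=5 level wxy [-0.01 -0.02]
spool 667 [ 0.6515 -0.0483  0.1176] (array([651.6, -48.5]), array([24.6, 24.5]), 81.0)
sql 1460 [ 0.6527 -0.0539  0.0778] (array([681.8, -41.4]), array([123.7,  58.1]), 24.7)
obl 2668 [ 0.6436 -0.038   0.0557] (array([667.7, -49. ]), array([144.3,  89.6]), -2.9)
tin 1443 [ 0.6339 -0.034   0.0337] (array([671.9, -34.2]), array([133.4, 121.2]), -35.5)
floor 16175 [ 0.6425 -0.0454 -0.0009] (array([650., -50.]), array([180., 180.]), -0.0)
```

View pics/w1.png

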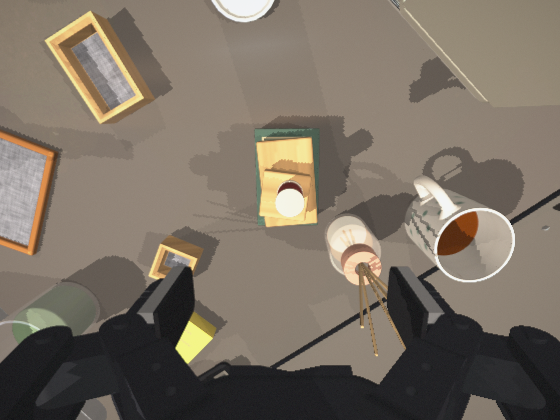

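The wrist view shows the spool top at (290,200), on the fingers' centre line, with the boxes at (98,68) and (178,260). I'll check how far the wrist and top views disagree.

```bash
cat >> h.py <<'E'
def top_rect(im,zt,c,r=75,tol=.004):
    """rectangle of the depth points within tol of height zt, largest blob near c (mm)"""
    W=world(im); m=((abs(W[...,2]-zt)<tol)&(np.hypot(W[...,0]*1000-c[0],W[...,1]*1000-c[1])<r)).astype(np.uint8)
    n,l,st,_=cv2.connectedComponentsWithStats(m)
    if n<2: return None
    i=1+st[1:,4].argmax(); return rect(W[l==i]),st[i,4]
E
python3 - <<'E'
from h import *
for f in("top.pkl","w1.pkl"):
    im=pickle.load(open(f,"rb")); print(f)
    for n,z,c,r in(("obox",.030,(445,-144),70),("sqbox",.030,(654,-227),45),("sqlid",.078,(654,-57),40),("oblid",.056,(649,-52),65),("tin",.034,(648,-52),75),("spool",.118,(653,-51),25),("dish",.010,(463,26),45)): print(n,top_rect(im,z,c,r))
E
```

```text
top.pkl
obox ((array([ 409.5, -128.8]), array([53.4, 30.1]), 45.6), np.int32(42))
sqbox ((array([ 654.6, -226.4]), array([47.1, 45.4]), -59.1), np.int32(84))
sqlid ((array([654.1, -59.1]), array([46.2, 46. ]), -44.0), np.int32(136))
oblid ((array([649.6, -52.5]), array([89.2, 55.8]), -31.0), np.int32(189))
tin ((array([647.8, -52.2]), array([105.7,  68.2]), -35.5), np.int32(131))
spool ((array([654.6, -53.3]), array([21.6, 21.1]), -1.9), np.int32(45))
dish ((array([447.2,  41.8]), array([54.3, 19.8]), 41.0), np.int32(38))
w1.pkl
obox ((array([ 442.5, -139.7]), array([91.2, 57.2]), -8.3), np.int32(1985))
sqbox ((array([ 652.3, -222.1]), array([47., 46.]), -60.7), np.int32(456))
sqlid ((array([652.1, -55.1]), array([46.3, 46.1]), -43.3), np.int32(1359))
oblid ((array([647.3, -48.1]), array([90.2, 56. ]), -30.9), np.int32(2481))
tin ((array([645.4, -47.8]), array([106. ,  68.6]), -35.7), np.int32(1301))
spool ((array([651.6, -48.5]), array([24.6, 24.5]), 81.0), np.int32(667))
dish ((array([482.9,  14.7]), array([61.7, 20. ]), 54.0), np.int32(353))
```

drive_tool(
  steps=[
    {"translation": [0, 0.03, 0.9], "angular": [0, 0, 0], "gripper": 1},
    {"translation": [0, 0, 0.9], "angular": [0, 0, 0], "gripper": 1},
    {"translation": [0, 0, 0.9], "angular": [0, 0, 0], "gripper": 1},
    {"translation": [0, 0, 0.9], "angular": [0, 0, 0], "gripper": 1},
    {"translation": [0, 0, 0.45], "angular": [0, 0, 0], "gripper": 1},
    {"translation": [0, 0, 0], "angular": [0, 0, 0], "gripper": 0.75},
    {"translation": [0, 0, 0], "angular": [0, 0, 0], "gripper": 0.5},
    {"translation": [0, 0, 0], "angular": [0, 0, 0], "gripper": 0.35},
  ],
  force=25,
)

```text
t: 4.53
tool_pos: [0.6564, -0.0493, 0.0876]
tool_rot: [0.968, 2.985, 0.001]
contact_force: [0.2, 0.6, -0.1]
opening: 0.0325
grip_force: 0.0
```

drive_tool(
  steps=[
    {"translation": [0, 0, 0], "angular": [0, 0, 0], "gripper": 0.25},
    {"translation": [0, 0, 0], "angular": [0, 0, 0], "gripper": 0.15},
    {"translation": [0, 0, 0], "angular": [0, 0, 0], "gripper": 0.15},
    {"translation": [0, 0, 0], "angular": [0, 0, 0], "gripper": 0.15},
  ],
)

```text
t: 5.03
tool_pos: [0.6562, -0.0491, 0.0869]
tool_rot: [0.969, 2.986, 0.001]
contact_force: [-0.3, 1.3, 4.8]
opening: 0.0215
grip_force: 24.4
```

Run:
```python
from h import *
go(652,-49,84,54)
im=ctrl.get_image("wrist"); pickle.dump(im,open("w2.pkl","wb")); cv2.imwrite("pics/w2.png",im["color"][:,:,::-1])
print(top_rect(im,.118,(651,-50),25)); print(ctrl.get_obs()["grip_force"])
```

```text
t5.03 tcp [656.2 -49.1  86.9] yaw 54.0 q6 -1.13 open 21.5 | d [ 0.09 -0.06  0.07] wz 0.01 n>=1 level wxy [0.01 0.02]
((array([652.4, -48. ]), array([44.2, 26.2]), 55.1), np.int32(3461))
24.36845291638747
```

View pics/w2.png

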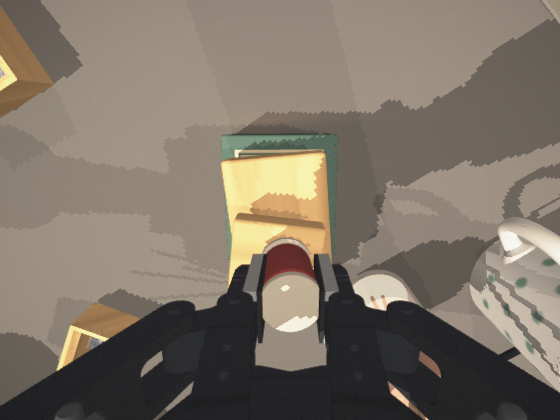

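The picture shows the spool between the pads at about (290,290). I'll lift it straight up.

drive_tool(
  steps=[
    {"translation": [0, 0, -0.3], "angular": [0, 0, 0], "gripper": 0.15},
    {"translation": [0, 0, -0.6], "angular": [0, 0, 0], "gripper": 0.15},
    {"translation": [0, 0, -0.9], "angular": [0, 0, 0], "gripper": 0.15},
    {"translation": [0, 0, -0.6], "angular": [0, 0, 0], "gripper": 0.15},
    {"translation": [0, 0, 0], "angular": [0, 0, 0], "gripper": 0.15},
  ],
)

```text
t: 5.7
tool_pos: [0.6563, -0.0494, 0.1842]
tool_rot: [0.968, 2.984, 0.001]
contact_force: [0.2, 0.4, -0.1]
opening: 0.0216
grip_force: 24.5
```

Run:
```python
from h import *
go(461.5,30.5,183,54)
im=ctrl.get_image("scene"); pickle.dump(im,open("s2.pkl","wb")); cv2.imwrite("pics/s2.png",cv2.resize(im["color"][110:260,240:430,::-1],None,fx=4,fy=4,interpolation=cv2.INTER_CUBIC))
im=ctrl.get_image("wrist"); pickle.dump(im,open("w3.pkl","wb"))
print("sqlid",top_rect(im,.078,(654,-57),40))
print("oblid",top_rect(im,.056,(648,-50),60)); print("tin",top_rect(im,.034,(648,-52),75)); print("sqbox",top_rect(im,.030,(652,-222),45))
```

```text
t5.70 tcp [656.3 -49.4 184.2] yaw 54.1 q6 -1.13 open 21.6 | d [ 5.11 -1.24  0.01] wz 0.01 n>=6 level wxy [0.01 0.03]
sqlid ((array([652.2, -55.3]), array([46.5, 46. ]), -43.4), np.int32(3172))
oblid ((array([647.1, -48. ]), array([89.5, 56.1]), -30.9), np.int32(3323))
tin ((array([645.8, -47.9]), array([106.6,  68.5]), -35.7), np.int32(1782))
sqbox ((array([ 652.5, -222.5]), array([47.9, 46.1]), -60.4), np.int32(807))
```

View pics/s2.png

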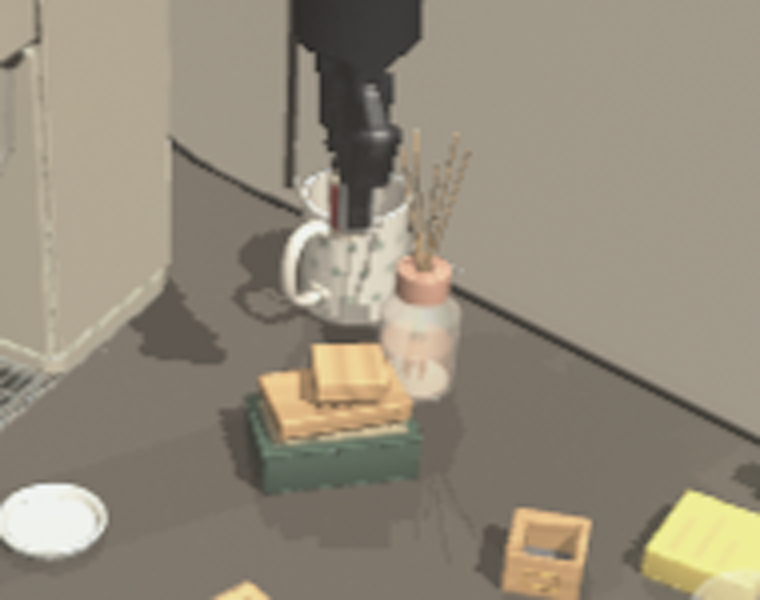

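The view shows the spool held between the fingers at (350,205) in the crop, with the lids below undisturbed. On to the dish.

drive_tool(
  steps=[
    {"translation": [0.85, -0.2, 0], "angular": [0, 0, 0], "gripper": 0.15},
    {"translation": [0.85, -0.22, 0], "angular": [0, 0, 0], "gripper": 0.15},
    {"translation": [0.85, -0.22, 0], "angular": [0, 0, 0], "gripper": 0.15},
    {"translation": [0.85, -0.22, 0], "angular": [0, 0, 0], "gripper": 0.15},
    {"translation": [0.85, -0.2, 0], "angular": [0, 0, 0], "gripper": 0.15},
    {"translation": [0.75, -0.18, 0], "angular": [0, 0, 0], "gripper": 0.15},
    {"translation": [0, 0, 0.6], "angular": [0, 0, 0], "gripper": 0.15},
    {"translation": [0, 0, 0.9], "angular": [0, 0, 0], "gripper": 0.15},
  ],
)

```text
t: 6.8
tool_pos: [0.4635, 0.0284, 0.1201]
tool_rot: [0.969, 2.988, 0.0]
contact_force: [1.1, -0.7, -1.7]
opening: 0.0215
grip_force: 24.5
```

drive_tool(
  steps=[
    {"translation": [0, 0, 0.9], "angular": [0, 0, 0], "gripper": 0.15},
    {"translation": [0, 0, 0.9], "angular": [0, 0, 0], "gripper": 0.15},
    {"translation": [0, 0, 0.5], "angular": [0, 0, 0], "gripper": 0.15},
    {"translation": [0, 0, 0], "angular": [0, 0, 0], "gripper": 0.15},
  ],
)

```text
t: 7.3
tool_pos: [0.4606, 0.0285, 0.0257]
tool_rot: [-0.967, -2.981, 0.003]
contact_force: [-0.5, 0.6, -0.3]
opening: 0.0217
grip_force: 24.5
```

Run:
```python
from h import *
go(464,28,14,54)
im=ctrl.get_image("scene"); pickle.dump(im,open("s3.pkl","wb")); cv2.imwrite("pics/s3.png",cv2.resize(im["color"][200:270,210:300,::-1],None,fx=6,fy=6,interpolation=cv2.INTER_CUBIC))
```

```text
t7.30 tcp [460.6  28.5  25.7] yaw 54.0 q6 -1.04 open 21.7 | d [-0.08  0.04  0.29] wz 0.01 n>=1 level wxy [-0.03 -0.05]
```

View pics/s3.png

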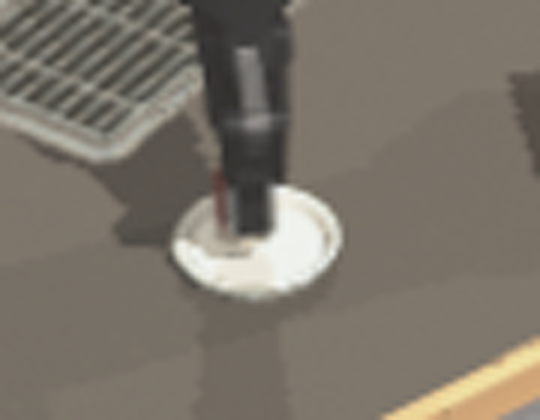

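The spool is over the dish near (240,240) in the crop and well inside the rim. I'll ease it down.

drive_tool(
  steps=[
    {"translation": [-0.1, 0.0, 0.12], "angular": [0, 0, 0], "gripper": 0.15},
    {"translation": [0, 0, 0.1], "angular": [0, 0, 0], "gripper": 0.15},
    {"translation": [0, 0, 0.0], "angular": [0, 0, 0], "gripper": 0.15},
  ],
)

```text
t: 7.72
tool_pos: [0.4673, 0.0258, 0.0206]
tool_rot: [0.97, 2.988, 0.0]
contact_force: [-0.3, -0.4, -0.3]
opening: 0.0218
grip_force: 24.5
```

drive_tool(
  steps=[
    {"translation": [0, 0, 0.05], "angular": [0, 0, 0], "gripper": 0.15},
    {"translation": [0, 0, 0], "angular": [0, 0, 0], "gripper": 0.15},
  ],
)

```text
t: 7.98
tool_pos: [0.4672, 0.0259, 0.0185]
tool_rot: [-0.97, -2.988, 0.0]
contact_force: [-0.0, -0.1, -0.4]
opening: 0.0215
grip_force: 24.5
```

drive_tool(
  steps=[
    {"translation": [0, 0, 0.08], "angular": [0, 0, 0], "gripper": 0.15},
    {"translation": [0, 0, 0], "angular": [0, 0, 0], "gripper": 0.15},
  ],
)

```text
t: 8.22
tool_pos: [0.4669, 0.0259, 0.015]
tool_rot: [-0.969, -2.988, 0.0]
contact_force: [0.4, 0.5, 0.6]
opening: 0.0217
grip_force: 24.5
```

drive_tool(
  steps=[
    {"translation": [0, 0, 0.05], "angular": [0, 0, 0], "gripper": 0.15},
    {"translation": [0, 0, 0], "angular": [0, 0, 0], "gripper": 0.15},
  ],
)

```text
t: 8.48
tool_pos: [0.4671, 0.0259, 0.0131]
tool_rot: [-0.969, -2.988, 0.0]
contact_force: [-0.0, -0.4, 0.1]
opening: 0.0214
grip_force: 24.5
```

drive_tool(
  steps=[
    {"translation": [0, 0, 0.03], "angular": [0, 0, 0], "gripper": 0.15},
    {"translation": [0, 0, 0], "angular": [0, 0, 0], "gripper": 0.15},
  ],
)

```text
t: 8.72
tool_pos: [0.4678, 0.0256, 0.0128]
tool_rot: [0.969, 2.987, -0.0]
contact_force: [-1.1, -0.5, 4.6]
opening: 0.0218
grip_force: 24.6
```

drive_tool(
  steps=[
    {"translation": [0, 0, 0.02], "angular": [0, 0, 0], "gripper": 0.15},
    {"translation": [0, 0, 0], "angular": [0, 0, 0], "gripper": 0.15},
  ],
)

```text
t: 8.98
tool_pos: [0.4683, 0.0255, 0.0127]
tool_rot: [0.969, 2.986, -0.0]
contact_force: [-2.5, -2.3, 8.3]
opening: 0.0214
grip_force: 24.6
```

drive_tool(
  steps=[
    {"translation": [0, 0, -0.03], "angular": [0, 0, 0], "gripper": 0.25},
    {"translation": [0, 0, 0], "angular": [0, 0, 0], "gripper": 0.32},
    {"translation": [0, 0, 0], "angular": [0, 0, 0], "gripper": 0.42},
    {"translation": [0, 0, 0], "angular": [0, 0, 0], "gripper": 0.5},
    {"translation": [0, 0, -0.3], "angular": [0, 0, 0], "gripper": 0.5},
    {"translation": [0, 0, -0.9], "angular": [0, 0, 0], "gripper": 0.5},
    {"translation": [0, 0, -0.9], "angular": [0, 0, 0], "gripper": 0.8},
    {"translation": [0, 0, -0.9], "angular": [0, 0, 0], "gripper": 1},
  ],
)

```text
t: 9.98
tool_pos: [0.4673, 0.0259, 0.1345]
tool_rot: [0.969, 2.987, 0.0]
contact_force: [-0.2, 0.0, 0.5]
opening: 0.0768
grip_force: 0.0
```

Run:
```python
from h import *
im=ctrl.get_image("wrist"); pickle.dump(im,open("w4.pkl","wb")); W=world(im)
print("spool",top_rect(im,.044,(464,28),40)); 
go(655,-55,140,46.7)
```

```text
spool ((array([463. ,  26.7]), array([24.6, 24.5]), -89.5), np.int32(868))
t10.03 tcp [470.6  25.6 140.3] yaw 54.1 q6 -1.05 open 83.4 | d [-4.91  1.07  0.05] wz 0.92 n>=5 level wxy [0.04 0.06]
```

The spool stands upright in the dish, top at 44 mm and 4 mm from centre. Now the square lid.

drive_tool(
  steps=[
    {"translation": [-0.95, 0.21, 0], "angular": [0, 0, 0], "gripper": 1},
    {"translation": [-0.95, 0.21, 0], "angular": [0, 0, 0], "gripper": 1},
    {"translation": [-0.95, 0.21, 0], "angular": [0, 0, 0], "gripper": 1},
    {"translation": [-0.95, 0.21, 0], "angular": [0, 0, 0], "gripper": 1},
    {"translation": [-0.95, 0.21, 0], "angular": [0, 0, 0], "gripper": 1},
    {"translation": [-0.15, 0, 0], "angular": [0, 0, 0.92], "gripper": 1},
    {"translation": [0, 0, 0], "angular": [0, 0, 0], "gripper": 1},
    {"translation": [0, 0, 0], "angular": [0, 0, 0], "gripper": 1},
  ],
)

```text
t: 11.02
tool_pos: [0.6502, -0.0549, 0.1327]
tool_rot: [-1.157, -2.921, -0.0]
contact_force: [0.3, -0.3, -0.1]
opening: 0.0853
grip_force: 0.0
```

Run:
```python
from h import *
go(654,-55,64,46.6)
im=ctrl.get_image("wrist"); pickle.dump(im,open("w5.pkl","wb"))
print("sqlid",top_rect(im,.078,(653,-57),45))
```

```text
t11.03 tcp [650.2 -54.9 132.7] yaw 46.8 q6 -1.02 open 85.3 | d [-0.07  0.06  1.72] wz 0.02 n>=2 level wxy [ 0. -0.]
sqlid ((array([652., -55.]), array([46.1, 46.1]), 46.4), np.int32(4801))
```

drive_tool(
  steps=[
    {"translation": [-0.06, 0.06, 0.8], "angular": [0, 0, 0], "gripper": 1},
    {"translation": [0, 0, 0.6], "angular": [0, 0, 0], "gripper": 1},
    {"translation": [0, 0, 0.3], "angular": [0, 0, 0], "gripper": 1},
    {"translation": [0, 0, 0], "angular": [0, 0, 0], "gripper": 0.8},
    {"translation": [0, 0, 0], "angular": [0, 0, 0], "gripper": 0.68},
    {"translation": [0, 0, 0], "angular": [0, 0, 0], "gripper": 0.6},
    {"translation": [0, 0, 0], "angular": [0, 0, 0], "gripper": 0.55},
    {"translation": [0, 0, 0], "angular": [0, 0, 0], "gripper": 0.5},
  ],
  force=30,
)

```text
t: 12.08
tool_pos: [0.6547, -0.0553, 0.0656]
tool_rot: [1.159, 2.918, 0.001]
contact_force: [0.3, -0.7, 4.0]
opening: 0.0451
grip_force: 32.0
```

drive_tool(
  steps=[
    {"translation": [0, 0, 0], "angular": [0, 0, 0], "gripper": 0.4},
    {"translation": [0, 0, 0], "angular": [0, 0, 0], "gripper": 0.4},
  ],
)

```text
t: 12.32
tool_pos: [0.6547, -0.0553, 0.0656]
tool_rot: [1.159, 2.918, 0.0]
contact_force: [0.1, -0.3, 4.8]
opening: 0.0453
grip_force: 32.1
```

Run:
```python
from h import *
go(654,-55,64,46.6); print(ctrl.get_obs()["grip_force"])
im=ctrl.get_image("wrist"); pickle.dump(im,open("w6.pkl","wb")); cv2.imwrite("pics/w6.png",im["color"][:,:,::-1])
print("sqlid",top_rect(im,.078,(653,-57),45))
```

```text
t12.32 tcp [654.7 -55.3  65.6] yaw 46.7 q6 -1.01 open 45.3 | d [ 0.02 -0.01  0.04] wz 0.01 n>=1 level wxy [0.01 0.01]
32.14551508426666
sqlid ((array([651.6, -55.9]), array([65.1, 46.7]), 47.0), np.int32(10231))
```

View pics/w6.png

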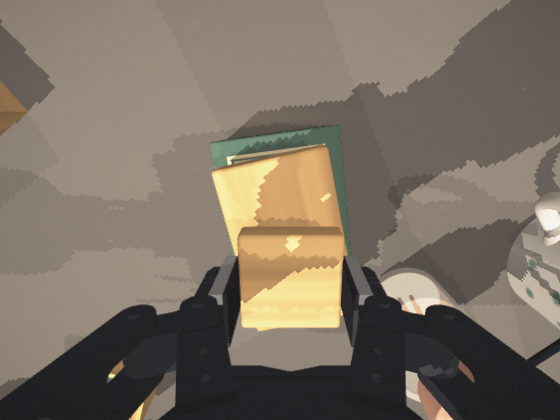

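The square lid sits squarely between the pads, at (290,280). Lifting.

drive_tool(
  steps=[
    {"translation": [0, 0, -0.2], "angular": [0, 0, 0], "gripper": 0.4},
    {"translation": [0, 0, -0.7], "angular": [0, 0, 0], "gripper": 0.4},
    {"translation": [0, 0, -0.9], "angular": [0, 0, 0], "gripper": 0.4},
    {"translation": [0, 0, -0.5], "angular": [0, 0, 0.72], "gripper": 0.4},
    {"translation": [0, 0, 0], "angular": [0, 0, 0.72], "gripper": 0.4},
    {"translation": [0, 0, 0], "angular": [0, 0, 0.71], "gripper": 0.4},
    {"translation": [0, 0, 0], "angular": [0, 0, 0], "gripper": 0.4},
  ],
)

```text
t: 13.25
tool_pos: [0.6535, -0.055, 0.1559]
tool_rot: [-1.581, -2.714, 0.001]
contact_force: [0.3, -0.1, -0.1]
opening: 0.0451
grip_force: 31.6
```

Run:
```python
from h import *
im=ctrl.get_image("wrist")
print("oblid",top_rect(im,.056,(648,-50),60)); print("sqbox",top_rect(im,.030,(652,-222),45))
go(655,-222.5,155,29.5)
```

```text
oblid ((array([647.2, -48.2]), array([89.7, 56.1]), -30.9), np.int32(6344))
sqbox ((array([ 672.6, -211. ]), array([5.3, 0.3]), -58.8), np.int32(4))
t13.30 tcp [653.5 -55.  156. ] yaw 29.6 q6 -0.71 open 44.8 | d [-3.66 -2.04  0.02] wz 0.01 n>=4 level wxy [-0.01 -0.  ]
```

drive_tool(
  steps=[
    {"translation": [-0.73, -0.41, 0], "angular": [0, 0, 0], "gripper": 0.4},
    {"translation": [-0.73, -0.41, 0], "angular": [0, 0, 0], "gripper": 0.4},
    {"translation": [-0.73, -0.41, 0], "angular": [0, 0, 0], "gripper": 0.4},
    {"translation": [-0.73, -0.41, 0], "angular": [0, 0, 0], "gripper": 0.4},
    {"translation": [-0.73, -0.4, 0], "angular": [0, 0, 0], "gripper": 0.4},
    {"translation": [0, 0, 0], "angular": [0, 0, 0], "gripper": 0.4},
    {"translation": [0, 0, 0], "angular": [0, 0, 0], "gripper": 0.4},
  ],
)

```text
t: 14.18
tool_pos: [0.6545, -0.2219, 0.1561]
tool_rot: [-1.582, -2.713, -0.001]
contact_force: [0.2, -0.8, 0.2]
opening: 0.0452
grip_force: 31.6
```

Run:
```python
from h import *
im=ctrl.get_image("wrist"); pickle.dump(im,open("w7.pkl","wb")); cv2.imwrite("pics/w7.png",im["color"][:,:,::-1])
print("sqbox",top_rect(im,.030,(652,-222),50)); W=world(im)
o=ctrl.get_obs(); p=o["tool_pos"]*1000
print("lid held",top_rect(im,p[2]/1000+.0124,p,45,.005))
go(655,-222.5,155,29.5)
```

```text
sqbox ((array([ 651.5, -220.6]), array([46.2, 42.2]), 29.9), np.int32(1126))
lid held ((array([ 654. , -220.1]), array([72.2, 46.8]), 29.8), np.int32(10533))
t14.22 tcp [ 654.6 -221.5  156.1] yaw 29.6 q6 -0.95 open 44.8 | d [-0.03 -0.    0.03] wz 0.01 n>=1 level wxy [-0.   -0.01]
```

View pics/w7.png

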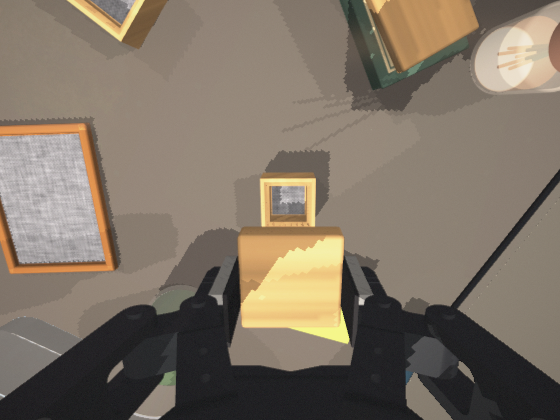

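The lid is held square at (290,278), with the box just ahead at (288,200). I'll measure both in the tool frame.

```bash
cat >> h.py <<'E'
def tool_view(im,zlo,zhi,half_x,half_y,lim=60):
    """centre (tool x,y mm) of a plate seen partly: y from both sides, x from its far edge (+x) less half length"""
    o=ctrl.get_obs(); R=Ro.from_rotvec(o["tool_rot"]).as_matrix(); W=world(im)
    m=(W[...,2]>zlo)&(W[...,2]<zhi); P=((W-o["tool_pos"])@R)*1000
    m&=(abs(P[...,1])<lim)&(P[...,0]>-half_x-12)&(P[...,0]<half_x+40)
    n,l,st,_=cv2.connectedComponentsWithStats(m.astype(np.uint8)); p=P[l==1+st[1:,4].argmax()]
    y0,y1=np.percentile(p[:,1],[.7,99.3]); x1=np.percentile(p[:,0],99.5)
    return "y %.1f width %.1f  x far %.1f -> centre x %.1f"%((y0+y1)/2,y1-y0,x1,x1-half_x)
E
python3 - <<'E'
from h import *
im=pickle.load(open("w7.pkl","rb")); z=ctrl.get_obs()["tool_pos"][2]
print("lid",tool_view(im,z+.008,z+.017,23,23,24.5)); print("box",tool_view(im,.026,.034,23,23))
E
```

```text
lid y 0.1 width 45.4  x far 24.6 -> centre x 1.6
box y -2.2 width 45.7  x far 23.2 -> centre x 0.2
```

drive_tool(
  steps=[
    {"translation": [-0.04, -0.06, 0.8], "angular": [0, 0, 0], "gripper": 0.4},
    {"translation": [0, 0, 0.9], "angular": [0, 0, 0], "gripper": 0.4},
    {"translation": [0, 0, 0.7], "angular": [0, 0, 0], "gripper": 0.4},
    {"translation": [0, 0, 0.3], "angular": [0, 0, 0], "gripper": 0.4},
    {"translation": [0, 0, 0], "angular": [0, 0, 0], "gripper": 0.4},
    {"translation": [0, 0, 0], "angular": [0, 0, 0], "gripper": 0.4},
  ],
)

```text
t: 14.98
tool_pos: [0.6546, -0.2251, 0.0504]
tool_rot: [1.581, 2.712, 0.0]
contact_force: [0.4, 0.9, 0.4]
opening: 0.0448
grip_force: 31.6
```

Run:
```python
from h import *
im=ctrl.get_image("wrist"); z=ctrl.get_obs()["tool_pos"][2]
print("lid",tool_view(im,z+.008,z+.017,23,23,24.5)); print("box",tool_view(im,.026,.032,23,23))
go(653,-220,32,29.5)
```

```text
lid y 0.4 width 45.4  x far 25.1 -> centre x 2.1
box y -0.6 width 45.3  x far 26.7 -> centre x 3.7
t15.03 tcp [ 654.7 -225.3   50.6] yaw 29.5 q6 -0.95 open 45.0 | d [0.14 0.03 0.46] wz 0.00 n>=1 level wxy [0.01 0.02]
```

drive_tool(
  steps=[
    {"translation": [0.03, -0.02, 0.2], "angular": [0, 0, 0], "gripper": 0.4},
    {"translation": [0, 0, 0.12], "angular": [0, 0, 0], "gripper": 0.4},
    {"translation": [0, 0, 0], "angular": [0, 0, 0], "gripper": 0.4},
  ],
)

```text
t: 15.4
tool_pos: [0.6516, -0.2241, 0.0348]
tool_rot: [-1.582, -2.712, 0.0]
contact_force: [0.6, 0.8, -0.3]
opening: 0.0452
grip_force: 31.6
```

drive_tool(
  steps=[
    {"translation": [0, 0, 0.08], "angular": [0, 0, 0], "gripper": 0.4},
    {"translation": [0, 0, 0], "angular": [0, 0, 0], "gripper": 0.4},
  ],
)

```text
t: 15.65
tool_pos: [0.652, -0.2242, 0.0322]
tool_rot: [-1.583, -2.713, 0.0]
contact_force: [0.6, -0.4, -0.3]
opening: 0.0449
grip_force: 31.6
```

drive_tool(
  steps=[
    {"translation": [0, 0, 0.02], "angular": [0, 0, 0], "gripper": 0.4},
    {"translation": [0, 0, 0.02], "angular": [0, 0, 0], "gripper": 0.4},
    {"translation": [0, 0, 0], "angular": [0, 0, 0], "gripper": 0.4},
  ],
)

```text
t: 16.02
tool_pos: [0.6523, -0.2244, 0.0312]
tool_rot: [1.583, 2.713, 0.0]
contact_force: [-0.8, -0.2, 0.9]
opening: 0.0451
grip_force: 31.7
```

Contact is just starting, so the lid is at rim height. Opening and rising.

drive_tool(
  steps=[
    {"translation": [0, 0, 0.02], "angular": [0, 0, 0], "gripper": 0.4},
    {"translation": [0, 0, 0], "angular": [0, 0, 0], "gripper": 0.56},
    {"translation": [0, 0, 0], "angular": [0, 0, 0], "gripper": 0.65},
    {"translation": [0, 0, 0], "angular": [0, 0, 0], "gripper": 0.8},
    {"translation": [0, 0, 0], "angular": [0, 0, 0], "gripper": 0.9},
    {"translation": [0, 0, -0.6], "angular": [0, 0, 0], "gripper": 1},
    {"translation": [0, 0, -0.9], "angular": [0, 0, 0], "gripper": 1},
    {"translation": [0, 0, -0.8], "angular": [0, 0, 0], "gripper": 1},
  ],
)

```text
t: 17.02
tool_pos: [0.6529, -0.2246, 0.1256]
tool_rot: [1.582, 2.711, 0.0]
contact_force: [0.3, -1.0, 0.1]
opening: 0.0851
grip_force: 0.0
```

Run:
```python
from h import *
im=ctrl.get_image("wrist"); pickle.dump(im,open("w8.pkl","wb"))
print("sq lid",top_rect(im,.044,(652,-222),40)); W=world(im); m=(abs(W[...,0]-.652)<.01)&(abs(W[...,1]+.222)<.01); print("z",W[m][:,2].mean())
# plane tilt of the lid
m=(abs(W[...,2]-.044)<.006)&(np.hypot(W[...,0]-.652,W[...,1]+.222)<.02); p=W[m]; print("slope",np.linalg.lstsq(np.c_[p[:,:2],np.ones(len(p))],p[:,2],rcond=None)[0][:2])
go(649,-48.5,145,59.1)
```

```text
sq lid ((array([ 651.5, -221.9]), array([46.1, 45.3]), 29.7), np.int32(3868))
z 0.16250557764458265
slope [-0.00166748  0.00278473]
t17.07 tcp [ 655.6 -225.8  131.6] yaw 29.5 q6 -0.95 open 85.3 | d [ 3.94  2.04 -0.36] wz -3.70 n>=4 level wxy [0.05 0.07]
```

The square lid is home: top at 44 mm and level. Back to the pile for the oblong lid.

drive_tool(
  steps=[
    {"translation": [0.79, 0.41, -0.1], "angular": [0, 0, 0], "gripper": 1},
    {"translation": [0.79, 0.41, 0], "angular": [0, 0, 0], "gripper": 1},
    {"translation": [0.79, 0.41, 0], "angular": [0, 0, 0], "gripper": 1},
    {"translation": [0.79, 0.41, 0], "angular": [0, 0, 0], "gripper": 1},
    {"translation": [0.78, 0.4, 0], "angular": [0, 0, -0.9], "gripper": 1},
    {"translation": [0, 0, 0], "angular": [0, 0, -0.95], "gripper": 1},
    {"translation": [0, 0, 0], "angular": [0, 0, -0.95], "gripper": 1},
    {"translation": [0, 0, 0], "angular": [0, 0, -0.9], "gripper": 1},
  ],
)

```text
t: 18.08
tool_pos: [0.6463, -0.0468, 0.1279]
tool_rot: [0.83, 3.028, 0.0]
contact_force: [-0.1, 0.3, -0.2]
opening: 0.0856
grip_force: 0.0
```

drive_tool(
  steps=[
    {"translation": [0, 0, 0], "angular": [0, 0, 0], "gripper": 1},
    {"translation": [0, 0, 0], "angular": [0, 0, 0], "gripper": 1},
  ],
)

```text
t: 18.32
tool_pos: [0.646, -0.047, 0.127]
tool_rot: [0.84, 3.026, 0.0]
contact_force: [-0.3, -0.2, -0.1]
opening: 0.0854
grip_force: 0.0
```

Run:
```python
from h import *
im=ctrl.get_image("wrist"); pickle.dump(im,open("w9.pkl","wb"))
print("oblid",top_rect(im,.056,(648,-50),65)); print("tin",top_rect(im,.034,(646,-48),75));
go(650,-48.5,42,59.1)
```

```text
oblid ((array([647., -48.]), array([89.6, 56.2]), -30.9), np.int32(9960))
tin ((array([645.8, -48. ]), array([106.9,  68.6]), -35.6), np.int32(2648))
t18.38 tcp [645.9 -47.  126.8] yaw 59.0 q6 -1.22 open 85.7 | d [-0.11  0.02  2.12] wz -0.01 n>=3 level wxy [0.   0.01]
```

drive_tool(
  steps=[
    {"translation": [-0.1, 0.02, 0.8], "angular": [0, 0, 0], "gripper": 1},
    {"translation": [0, 0, 0.8], "angular": [0, 0, 0], "gripper": 1},
    {"translation": [0, 0, 0.47], "angular": [0, 0, 0], "gripper": 1},
    {"translation": [0, 0, 0], "angular": [0, 0, 0], "gripper": 0.85},
    {"translation": [0, 0, 0], "angular": [0, 0, 0], "gripper": 0.75},
    {"translation": [0, 0, 0], "angular": [0, 0, 0], "gripper": 0.68},
    {"translation": [0, 0, 0], "angular": [0, 0, 0], "gripper": 0.62},
    {"translation": [0, 0, 0], "angular": [0, 0, 0], "gripper": 0.5},
  ],
  force=35,
)

```text
t: 19.38
tool_pos: [0.651, -0.0486, 0.0455]
tool_rot: [0.836, 3.024, 0.0]
contact_force: [-0.3, 0.4, 6.7]
opening: 0.0545
grip_force: 38.3
```

drive_tool(
  steps=[
    {"translation": [0, 0, 0], "angular": [0, 0, 0], "gripper": 0.5},
    {"translation": [0, 0, -0.15], "angular": [0, 0, 0], "gripper": 0.5},
    {"translation": [0, 0, 0], "angular": [0, 0, 0], "gripper": 0.5},
  ],
)

```text
t: 19.75
tool_pos: [0.6496, -0.0482, 0.0496]
tool_rot: [0.837, 3.028, 0.0]
contact_force: [-0.2, 0.3, -0.6]
opening: 0.0546
grip_force: 37.6
```

Run:
```python
from h import *
im=ctrl.get_image("wrist"); o=ctrl.get_obs(); z=o["tool_pos"][2]; print(o["opening"],o["grip_force"])
print("oblid",top_rect(im,.062,(648,-50),65)); print("tin",top_rect(im,.034,(646,-48),75)); print(tool_view(im,z+.008,z+.019,45,28,29.5))
go(448,-140,160,81.7)
```

```text
0.05470852520123082 37.59219288825989
oblid ((array([647.3, -45.7]), array([90. , 68.3]), -31.2), np.int32(23047))
tin ((array([625.7, -33.8]), array([68.7, 57.5]), 54.4), np.int32(3816))
y 1.1 width 55.0  x far 47.5 -> centre x 2.5
t19.80 tcp [649.3 -48.2  49.2] yaw 59.1 q6 -1.22 open 54.7 | d [ 3.14 -4.55 -2.77] wz -2.83 n>=5 level wxy [ 0. -0.]
```

drive_tool(
  steps=[
    {"translation": [0, 0, -0.6], "angular": [0, 0, 0], "gripper": 0.5},
    {"translation": [0, 0, -0.9], "angular": [0, 0, 0], "gripper": 0.5},
    {"translation": [0, 0, -0.9], "angular": [0, 0, 0], "gripper": 0.5},
    {"translation": [0.52, -0.76, -0.2], "angular": [0, 0, 0], "gripper": 0.5},
    {"translation": [0.52, -0.76, 0], "angular": [0, 0, 0], "gripper": 0.5},
    {"translation": [0.52, -0.76, 0], "angular": [0, 0, 0], "gripper": 0.5},
    {"translation": [0.52, -0.76, 0], "angular": [0, 0, 0], "gripper": 0.5},
    {"translation": [0.52, -0.76, 0], "angular": [0, 0, 0], "gripper": 0.5},
  ],
)

```text
t: 20.8
tool_pos: [0.4807, -0.1255, 0.1527]
tool_rot: [-0.837, -3.027, -0.0]
contact_force: [-1.1, 0.5, -0.0]
opening: 0.0548
grip_force: 37.6
```

drive_tool(
  steps=[
    {"translation": [0.52, -0.74, 0], "angular": [0, 0, 0], "gripper": 0.5},
    {"translation": [0, 0, 0], "angular": [0, 0, -0.94], "gripper": 0.5},
    {"translation": [0, 0, 0], "angular": [0, 0, -0.94], "gripper": 0.5},
    {"translation": [0, 0, 0], "angular": [0, 0, -0.94], "gripper": 0.5},
    {"translation": [0, 0, 0], "angular": [0, 0, 0], "gripper": 0.5},
    {"translation": [0, 0, 0], "angular": [0, 0, 0], "gripper": 0.5},
  ],
)

```text
t: 21.55
tool_pos: [0.4489, -0.1399, 0.153]
tool_rot: [-0.232, -3.133, -0.0]
contact_force: [0.8, -0.5, -0.7]
opening: 0.0548
grip_force: 37.6
```

Run:
```python
from h import *
im=ctrl.get_image("wrist"); pickle.dump(im,open("w10.pkl","wb")); cv2.imwrite("pics/w10.png",im["color"][:,:,::-1])
z=ctrl.get_obs()["tool_pos"][2]
print("lid",tool_view(im,z+.007,z+.015,45,28,29.5)); print("box",tool_view(im,.026,.034,45,28)); print(top_rect(im,.03,(443,-140),70))
go(448,-140,160,81.7)
```

```text
lid y 1.4 width 54.9  x far 47.4 -> centre x 2.4
box y -1.1 width 55.7  x far 51.3 -> centre x 6.3
((array([ 410.6, -135.3]), array([56.1, 25.4]), 81.6), np.int32(953))
t21.60 tcp [ 449.  -139.9  153.1] yaw 81.6 q6 -1.88 open 55.0 | d [ 0.02 -0.01 -0.17] wz -0.02 n>=1 level wxy [ 0. -0.]
```

View pics/w10.png

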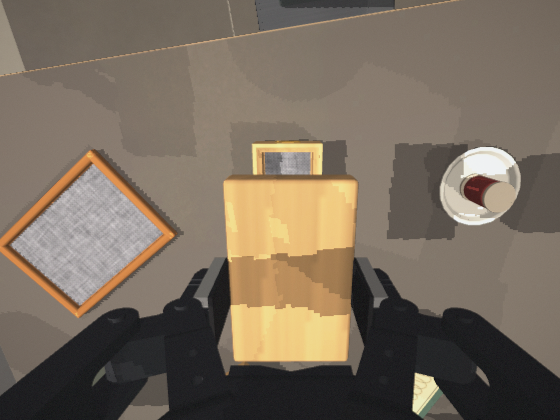

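The lid at (290,270) is in line with the box behind it at (287,158). The spool stands upright in the dish at (490,190). Correct and descend.

drive_tool(
  steps=[
    {"translation": [0.1, -0.06, 0.8], "angular": [0, 0, 0], "gripper": 0.5},
    {"translation": [0, 0, 0.9], "angular": [0, 0, 0], "gripper": 0.5},
    {"translation": [0, 0, 0.6], "angular": [0, 0, 0], "gripper": 0.5},
    {"translation": [0, 0, 0.25], "angular": [0, 0, 0], "gripper": 0.5},
    {"translation": [0, 0, 0], "angular": [0, 0, 0], "gripper": 0.5},
    {"translation": [0, 0, 0], "angular": [0, 0, 0], "gripper": 0.5},
  ],
)

```text
t: 22.35
tool_pos: [0.4458, -0.1422, 0.0526]
tool_rot: [0.229, 3.131, -0.001]
contact_force: [-0.2, -0.7, -1.1]
opening: 0.0546
grip_force: 37.6
```

Run:
```python
from h import *
im=ctrl.get_image("wrist"); pickle.dump(im,open("w11.pkl","wb"))
z=ctrl.get_obs()["tool_pos"][2]
print("lid",tool_view(im,z+.007,z+.015,45,28,29.5)); print("box",tool_view(im,.026,.033,45,28))
go(448,-140,33,81.7)
```

```text
lid y 1.4 width 54.9  x far 47.4 -> centre x 2.4
box y 1.7 width 55.3  x far 48.6 -> centre x 3.6
t22.40 tcp [ 445.9 -142.3   52.7] yaw 81.6 q6 -1.89 open 54.8 | d [-0.04  0.06  0.49] wz -0.01 n>=1 level wxy [-0.01  0.02]
```

Aligned within about 1 mm. Lower it in.

drive_tool(
  steps=[
    {"translation": [0.03, 0, 0.2], "angular": [0, 0, 0], "gripper": 0.5},
    {"translation": [0, 0, 0.15], "angular": [0, 0, 0], "gripper": 0.5},
    {"translation": [0, 0, 0], "angular": [0, 0, 0], "gripper": 0.5},
  ],
)

```text
t: 22.78
tool_pos: [0.443, -0.1413, 0.0364]
tool_rot: [-0.229, -3.132, -0.001]
contact_force: [0.4, 0.0, -1.0]
opening: 0.0544
grip_force: 37.6
```

drive_tool(
  steps=[
    {"translation": [0, 0, 0.08], "angular": [0, 0, 0], "gripper": 0.5},
    {"translation": [0, 0, 0], "angular": [0, 0, 0], "gripper": 0.5},
  ],
)

```text
t: 23.02
tool_pos: [0.4435, -0.1415, 0.0339]
tool_rot: [-0.229, -3.133, -0.0]
contact_force: [0.2, -0.2, -0.3]
opening: 0.0549
grip_force: 37.6
```

drive_tool(
  steps=[
    {"translation": [0, 0, 0.03], "angular": [0, 0, 0], "gripper": 0.5},
    {"translation": [0, 0, 0], "angular": [0, 0, 0], "gripper": 0.5},
  ],
)

```text
t: 23.28
tool_pos: [0.4438, -0.1417, 0.0331]
tool_rot: [0.229, 3.133, -0.0]
contact_force: [-0.2, 0.4, 0.8]
opening: 0.0552
grip_force: 37.7
```

drive_tool(
  steps=[
    {"translation": [0, 0, 0.03], "angular": [0, 0, 0], "gripper": 0.5},
    {"translation": [0, 0, 0], "angular": [0, 0, 0], "gripper": 0.5},
  ],
)

```text
t: 23.52
tool_pos: [0.4438, -0.1417, 0.033]
tool_rot: [-0.229, -3.133, -0.0]
contact_force: [-4.1, 1.4, 9.0]
opening: 0.0548
grip_force: 38.6
```

Seated at the expected height (TCP 33 mm). Release and rise.

drive_tool(
  steps=[
    {"translation": [0, 0, 0], "angular": [0, 0, 0], "gripper": 0.66},
    {"translation": [0, 0, 0], "angular": [0, 0, 0], "gripper": 0.75},
    {"translation": [0, 0, 0], "angular": [0, 0, 0], "gripper": 0.9},
    {"translation": [0, 0, 0], "angular": [0, 0, 0], "gripper": 1},
    {"translation": [0, 0, -0.5], "angular": [0, 0, 0], "gripper": 1},
    {"translation": [0, 0, -0.9], "angular": [0, 0, 0], "gripper": 1},
    {"translation": [0, 0, -0.9], "angular": [0, 0, 0], "gripper": 1},
    {"translation": [0, 0, -0.4], "angular": [0, 0, 0], "gripper": 1},
  ],
)

```text
t: 24.52
tool_pos: [0.4447, -0.1421, 0.142]
tool_rot: [0.229, 3.13, -0.002]
contact_force: [-0.3, 0.2, -0.7]
opening: 0.0854
grip_force: 0.0
```

Run:
```python
from h import *
im=ctrl.get_image("wrist"); pickle.dump(im,open("w12.pkl","wb"))
print("ob lid",top_rect(im,.044,(443,-140),60)); W=world(im)
m=(abs(W[...,2]-.044)<.006)&(np.hypot(W[...,0]-.443,W[...,1]+.14)<.035); p=W[m]; print("z",p[:,2].mean(),"slope",np.linalg.lstsq(np.c_[p[:,:2],np.ones(len(p))],p[:,2],rcond=None)[0][:2])
go(649,-48.5,140,54.4)
```

```text
ob lid ((array([ 441.6, -139.9]), array([90.1, 56.1]), -8.3), np.int32(8264))
z 0.043270484543655494 slope [-0.00026287  0.00085941]
t24.57 tcp [ 445.3 -142.4  143.3] yaw 81.7 q6 -1.89 open 85.3 | d [-4.7   3.06  0.1 ] wz 3.41 n>=5 level wxy [-0.01  0.04]
```

drive_tool(
  steps=[
    {"translation": [-0.78, 0.51, 0], "angular": [0, 0, 0], "gripper": 1},
    {"translation": [-0.78, 0.51, 0], "angular": [0, 0, 0], "gripper": 1},
    {"translation": [-0.78, 0.51, 0], "angular": [0, 0, 0], "gripper": 1},
    {"translation": [-0.78, 0.51, 0], "angular": [0, 0, 0], "gripper": 1},
    {"translation": [-0.78, 0.51, 0], "angular": [0, 0, 0], "gripper": 1},
    {"translation": [-0.78, 0.51, 0], "angular": [0, 0, 0], "gripper": 1},
    {"translation": [0, 0, 0], "angular": [0, 0, 0.86], "gripper": 1},
    {"translation": [0, 0, 0], "angular": [0, 0, 0.86], "gripper": 1},
  ],
)

```text
t: 25.58
tool_pos: [0.646, -0.0472, 0.1371]
tool_rot: [-0.607, -3.079, 0.0]
contact_force: [0.5, -0.0, 0.5]
opening: 0.0853
grip_force: 0.0
```

drive_tool(
  steps=[
    {"translation": [0, 0, 0], "angular": [0, 0, 0.86], "gripper": 1},
    {"translation": [0, 0, 0], "angular": [0, 0, 0.86], "gripper": 1},
    {"translation": [0, 0, 0], "angular": [0, 0, 0], "gripper": 1},
    {"translation": [0, 0, 0], "angular": [0, 0, 0], "gripper": 1},
  ],
)

```text
t: 26.08
tool_pos: [0.6461, -0.0476, 0.1385]
tool_rot: [-0.965, -2.988, 0.0]
contact_force: [0.7, 0.0, 0.6]
opening: 0.0852
grip_force: 0.0
```

Run:
```python
from h import *
im=ctrl.get_image("wrist"); pickle.dump(im,open("w13.pkl","wb"))
print("tin",top_rect(im,.034,(646,-48),80));
go(648.5,-48.5,9,54.4)
```

```text
tin ((array([645.6, -48. ]), array([106.4,  68.6]), -35.7), np.int32(11378))
t26.12 tcp [646.3 -47.7 138.9] yaw 54.2 q6 -1.13 open 85.3 | d [-0.06  0.02  3.25] wz -0.03 n>=4 level wxy [-0.   -0.01]
```

drive_tool(
  steps=[
    {"translation": [-0.06, 0, 0.9], "angular": [0, 0, 0], "gripper": 1},
    {"translation": [0, 0, 0.9], "angular": [0, 0, 0], "gripper": 1},
    {"translation": [0, 0, 0.6], "angular": [0, 0, 0], "gripper": 1},
    {"translation": [0, 0, 0.2], "angular": [0, 0, 0], "gripper": 1},
    {"translation": [0, 0, 0.2], "angular": [0, 0, 0], "gripper": 1},
    {"translation": [0, 0, 0], "angular": [0, 0, 0], "gripper": 1},
  ],
  force=45,
)

```text
t: 26.88
tool_pos: [0.6489, -0.0492, 0.0281]
tool_rot: [0.967, 2.988, 0.0]
contact_force: [0.7, -0.1, -0.2]
opening: 0.0855
grip_force: 0.0
```

drive_tool(
  steps=[
    {"translation": [0, 0, 0.2], "angular": [0, 0, 0], "gripper": 1},
    {"translation": [0, 0, 0.2], "angular": [0, 0, 0], "gripper": 1},
    {"translation": [0, 0, 0], "angular": [0, 0, 0], "gripper": 1},
  ],
)

```text
t: 27.25
tool_pos: [0.6477, -0.049, 0.0106]
tool_rot: [-0.967, -2.987, 0.0]
contact_force: [0.3, 0.7, -0.0]
opening: 0.0854
grip_force: 0.0
```

drive_tool(
  steps=[
    {"translation": [0, 0, 0.04], "angular": [0, 0, 0], "gripper": 0.92},
    {"translation": [0, 0, 0], "angular": [0, 0, 0], "gripper": 0.86},
    {"translation": [0, 0, 0], "angular": [0, 0, 0], "gripper": 0.82},
    {"translation": [0, 0, 0], "angular": [0, 0, 0], "gripper": 0.65},
    {"translation": [0, 0, 0], "angular": [0, 0, 0], "gripper": 0.65},
    {"translation": [0, 0, 0], "angular": [0, 0, 0], "gripper": 0.65},
    {"translation": [0, 0, -0.15], "angular": [0, 0, 0], "gripper": 0.65},
    {"translation": [0, 0, 0], "angular": [0, 0, 0], "gripper": 0.65},
  ],
)

```text
t: 28.25
tool_pos: [0.6483, -0.0488, 0.0158]
tool_rot: [-0.967, -2.989, -0.001]
contact_force: [-0.2, 0.2, -1.4]
opening: 0.0668
grip_force: 50.8
```

Run:
```python
from h import *
im=ctrl.get_image("wrist"); pickle.dump(im,open("w14.pkl","wb")); W=world(im)
o=ctrl.get_obs(); print(o["opening"],o["grip_force"],o["contact_force"])
print("tin",top_rect(im,.039,(646,-48),80,.007)); print(tool_view(im,.03,.05,53.5,34,36))
m=(abs(W[...,2]-.039)<.009)&(abs(W[...,0]-.64)<.04)&(abs(W[...,1]+.04)<.03); p=W[m]; print("z",p[:,2].mean())
go(462,-334.5,150,31)
```

```text
0.06668106224886555 50.793174505233765 [ 0.22903419  0.09416183 -3.02548454]
tin ((array([641.7, -43. ]), array([96. , 94.2]), -34.8), np.int32(36136))
y 0.9 width 67.4  x far 55.8 -> centre x 2.3
z 0.03897417556138511
t28.30 tcp [648.2 -48.8  15.6] yaw 54.1 q6 -1.13 open 66.7 | d [-0.41 -8.51 -3.36] wz 2.89 n>=9 level wxy [-0.   -0.01]
```

drive_tool(
  steps=[
    {"translation": [0, 0, -0.5], "angular": [0, 0, 0], "gripper": 0.65},
    {"translation": [0, 0, -0.9], "angular": [0, 0, 0], "gripper": 0.65},
    {"translation": [0, 0, -0.9], "angular": [0, 0, 0], "gripper": 0.65},
    {"translation": [0, 0, -0.8], "angular": [0, 0, 0], "gripper": 0.65},
    {"translation": [-0.04, -0.5, -0.2], "angular": [0, 0, 0], "gripper": 0.65},
    {"translation": [-0.04, -0.85, 0], "angular": [0, 0, 0], "gripper": 0.65},
    {"translation": [-0.04, -0.85, 0], "angular": [0, 0, 0], "gripper": 0.65},
    {"translation": [-0.04, -0.85, 0], "angular": [0, 0, 0], "gripper": 0.65},
  ],
)

```text
t: 29.3
tool_pos: [0.5802, -0.1531, 0.147]
tool_rot: [-0.967, -2.987, 0.001]
contact_force: [0.3, 0.2, -0.8]
opening: 0.0671
grip_force: 51.1
```

drive_tool(
  steps=[
    {"translation": [-0.04, -0.85, 0], "angular": [0, 0, 0], "gripper": 0.65},
    {"translation": [-0.04, -0.85, 0], "angular": [0, 0, 0], "gripper": 0.65},
    {"translation": [-0.04, -0.85, 0], "angular": [0, 0, 0], "gripper": 0.65},
    {"translation": [-0.04, -0.85, 0], "angular": [0, 0, 0], "gripper": 0.65},
    {"translation": [-0.04, -0.85, 0], "angular": [0, 0, 0.7], "gripper": 0.65},
    {"translation": [0, 0, 0], "angular": [0, 0, 0.75], "gripper": 0.65},
    {"translation": [0, 0, 0], "angular": [0, 0, 0.75], "gripper": 0.65},
    {"translation": [0, 0, 0], "angular": [0, 0, 0.7], "gripper": 0.65},
  ],
)

```text
t: 30.3
tool_pos: [0.4874, -0.2944, 0.147]
tool_rot: [-1.554, -2.728, 0.0]
contact_force: [0.5, 0.5, -1.7]
opening: 0.0669
grip_force: 51.1
```

drive_tool(
  steps=[
    {"translation": [0, 0, 0], "angular": [0, 0, 0], "gripper": 0.65},
    {"translation": [0, 0, 0], "angular": [0, 0, 0], "gripper": 0.65},
  ],
)

```text
t: 30.55
tool_pos: [0.4884, -0.2942, 0.1476]
tool_rot: [-1.547, -2.733, -0.0]
contact_force: [-0.1, 0.3, -1.4]
opening: 0.0665
grip_force: 51.1
```

Run:
```python
from h import *
im=ctrl.get_image("wrist"); pickle.dump(im,open("w15.pkl","wb")); cv2.imwrite("pics/w15.png",im["color"][:,:,::-1])
go(462,-334.5,150,31)
hsv=cv2.cvtColor(im["color"],cv2.COLOR_RGB2HSV); m=(hsv[...,0]<14)&(hsv[...,1]>130)&(hsv[...,2]>90)
W=world(im); m&=(abs(W[...,2]-.006)<.008); print("tray rim",m.sum(),rect(W[m]))
z=ctrl.get_obs()["tool_pos"][2]; print("tin",tool_view(im,z+.018,z+.028,53.5,34,36))
o=ctrl.get_obs(); R=Ro.from_rotvec(o["tool_rot"]).as_matrix(); P=((W[m]-o["tool_pos"])@R)*1000; print("rim in tool",rect(P))
```

```text
t30.60 tcp [ 488.6 -294.2  147.7] yaw 31.0 q6 -1.21 open 67.0 | d [-0.52 -1.09 -0.06] wz -0.00 n>=2 level wxy [-0. -0.]
tray rim 962 (array([ 453.6, -325.9]), array([115.2, 103.2]), -58.7)
tin y 0.2 width 67.1  x far 56.3 -> centre x 2.8
rim in tool (array([ -9248.8, -46302. ]), array([115205.6, 103244.6]), -0.4)
```

View pics/w15.png

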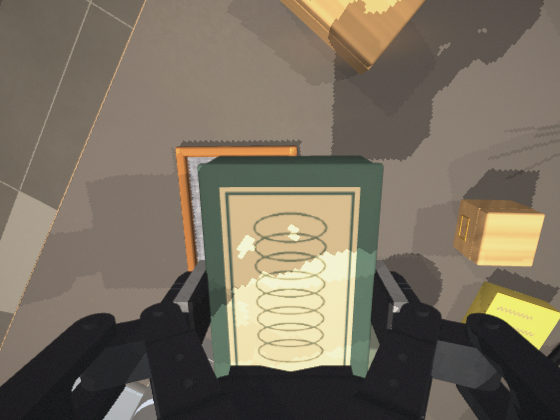

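The tin is held square at (290,265), with the tray behind it at (240,210) and parallel within 0.4°. Shift over the tray.

drive_tool(
  steps=[
    {"translation": [-0.3, -0.58, 0.3], "angular": [0, 0, 0], "gripper": 0.65},
    {"translation": [-0.3, -0.58, 0.5], "angular": [0, 0, 0], "gripper": 0.65},
    {"translation": [0, 0, 0.4], "angular": [0, 0, 0], "gripper": 0.65},
    {"translation": [0, 0, 0], "angular": [0, 0, 0], "gripper": 0.65},
    {"translation": [0, 0, 0], "angular": [0, 0, 0], "gripper": 0.65},
  ],
)

```text
t: 31.22
tool_pos: [0.4623, -0.3382, 0.1006]
tool_rot: [1.547, 2.734, 0.0]
contact_force: [-0.1, 0.2, -1.1]
opening: 0.0669
grip_force: 51.2
```

```bash
cat >> h.py <<'E'
def tray(im):
    o=ctrl.get_obs(); R=Ro.from_rotvec(o["tool_rot"]).as_matrix(); W=world(im)
    hsv=cv2.cvtColor(im["color"],cv2.COLOR_RGB2HSV); m=(hsv[...,0]<14)&(hsv[...,1]>130)&(hsv[...,2]>70)&(abs(W[...,2]-.006)<.008)
    P=((W[m]-o["tool_pos"])@R)*1000; P=P[(abs(P[:,0])<90)&(abs(P[:,1])<75)]
    y=np.percentile(P[:,1],[.5,99.5]); x=np.percentile(P[:,0],99.5)
    z=o["tool_pos"][2]; print("tray y %.1f (width %.1f) x %.1f"%(y.mean(),np.ptp(y),x-70),rect(P/1000),len(P)); print("tin",tool_view(im,z+.018,z+.028,53.5,34,36))
E
python3 - <<'E'
from h import *
im=ctrl.get_image("wrist"); pickle.dump(im,open("w16.pkl","wb")); tray(im); go(462,-334.5,13.5)
E
```

```text
tray y -1.4 (width 102.7) x 2.3 (array([59.2, -1.4]), array([103.4,  26.2]), 89.4) 1698
tin y 0.3 width 67.1  x far 56.5 -> centre x 3.0
t31.27 tcp [ 462.5 -338.4  101. ] yaw 31.0 q6 -1.30 open 66.8 | d [0.09 0.04 2.19] wz 0.00 n>=3 level wxy [0.   0.01]
```

drive_tool(
  steps=[
    {"translation": [-0.01, -0.04, 0.7], "angular": [0, 0, 0], "gripper": 0.65},
    {"translation": [0, 0, 0.7], "angular": [0, 0, 0], "gripper": 0.65},
    {"translation": [0, 0, 0.5], "angular": [0, 0, 0], "gripper": 0.65},
    {"translation": [0, 0, 0.1], "angular": [0, 0, 0], "gripper": 0.65},
    {"translation": [0, 0, 0], "angular": [0, 0, 0], "gripper": 0.65},
    {"translation": [0, 0, 0], "angular": [0, 0, 0], "gripper": 0.65},
  ],
)

```text
t: 32.02
tool_pos: [0.4614, -0.3405, 0.0216]
tool_rot: [1.547, 2.731, -0.001]
contact_force: [-0.9, -0.1, -2.1]
opening: 0.067
grip_force: 51.2
```

Run:
```python
from h import *
im=ctrl.get_image("wrist"); pickle.dump(im,open("w17.pkl","wb")); tray(im); go(462,-338,13.5)
```

```text
tray y 0.9 (width 102.8) x 3.6 (array([0.2, 1.1]), array([146.6, 103.6]), -0.4) 6147
tin y 0.4 width 67.1  x far 56.2 -> centre x 2.7
t32.08 tcp [ 461.3 -340.5   21.5] yaw 30.9 q6 -1.31 open 66.9 | d [0.04 0.05 0.2 ] wz 0.00 n>=1 level wxy [0.   0.02]
```

Centred within about 1 mm. Lower onto the felt.

drive_tool(
  steps=[
    {"translation": [0.02, 0.01, 0.1], "angular": [0, 0, 0], "gripper": 0.65},
    {"translation": [0, 0, 0.06], "angular": [0, 0, 0], "gripper": 0.65},
    {"translation": [0, 0, 0], "angular": [0, 0, 0], "gripper": 0.65},
  ],
)

```text
t: 32.45
tool_pos: [0.4605, -0.3388, 0.0139]
tool_rot: [-1.549, -2.733, -0.0]
contact_force: [-0.3, 0.9, 1.0]
opening: 0.0671
grip_force: 51.4
```

drive_tool(
  steps=[
    {"translation": [0, 0, 0.03], "angular": [0, 0, 0], "gripper": 0.65},
    {"translation": [0, 0, 0], "angular": [0, 0, 0], "gripper": 0.65},
  ],
)

```text
t: 32.7
tool_pos: [0.4605, -0.3389, 0.0139]
tool_rot: [-1.548, -2.733, -0.0]
contact_force: [-4.1, 3.6, 8.5]
opening: 0.0669
grip_force: 51.9
```

drive_tool(
  steps=[
    {"translation": [0, 0, 0.03], "angular": [0, 0, 0], "gripper": 0.65},
    {"translation": [0, 0, 0], "angular": [0, 0, 0], "gripper": 0.65},
  ],
)

```text
t: 32.95
tool_pos: [0.4605, -0.3388, 0.0138]
tool_rot: [-1.548, -2.732, -0.0]
contact_force: [-8.2, 7.1, 15.6]
opening: 0.0671
grip_force: 52.4
```

On the floor, since the force builds at the expected height. Release and rise.

drive_tool(
  steps=[
    {"translation": [0, 0, -0.05], "angular": [0, 0, 0], "gripper": 0.65},
    {"translation": [0, 0, 0], "angular": [0, 0, 0], "gripper": 0.82},
    {"translation": [0, 0, 0], "angular": [0, 0, 0], "gripper": 0.9},
    {"translation": [0, 0, 0], "angular": [0, 0, 0], "gripper": 1},
    {"translation": [0, 0, 0], "angular": [0, 0, 0], "gripper": 1},
    {"translation": [0, 0, -0.3], "angular": [0, 0, 0], "gripper": 1},
    {"translation": [0, 0, -0.8], "angular": [0, 0, 0], "gripper": 1},
    {"translation": [0, 0, -0.9], "angular": [0, 0, 0], "gripper": 1},
  ],
)

```text
t: 33.95
tool_pos: [0.4602, -0.3386, 0.0944]
tool_rot: [-1.548, -2.733, -0.0]
contact_force: [0.5, -0.5, 0.6]
opening: 0.0854
grip_force: 0.0
```

drive_tool(
  steps=[
    {"translation": [0, 0, -0.9], "angular": [0, 0, 0], "gripper": 1},
    {"translation": [0, 0, -0.9], "angular": [0, 0, 0], "gripper": 1},
    {"translation": [0.6, 0.3, -0.3], "angular": [0, 0, 0], "gripper": 1},
    {"translation": [0.6, 0.3, 0], "angular": [0, 0, 0], "gripper": 1},
    {"translation": [0, 0, 0], "angular": [0, 0, 0], "gripper": 1},
  ],
)

```text
t: 34.58
tool_pos: [0.4565, -0.2844, 0.1783]
tool_rot: [1.546, 2.733, -0.0]
contact_force: [1.0, -0.9, -0.8]
opening: 0.0854
grip_force: 0.0
```

Run:
```python
from h import *
im=ctrl.get_image("wrist"); print("tin wrist",top_rect(im,.037,(458,-336),80,.004))
im=ctrl.get_image("top"); cv2.imwrite("pics/end.png",cv2.resize(im["color"][120:270,240:430,::-1],None,fx=4,fy=4,interpolation=cv2.INTER_CUBIC))
s=ctrl.get_image("scene"); cv2.imwrite("pics/ends.png",s["color"][:,:,::-1])
for n,f in(("before",pickle.load(open("top.pkl","rb"))),("after",im)):
    W=world(f); m=(abs(W[...,2]-.059)<.006)&(np.hypot(W[...,0]-.625,W[...,1]+.394)<.05); print(n,"candle",W[m].mean(0),m.sum())
print("sq",top_rect(im,.044,(654,-227),40),"ob",top_rect(im,.044,(445,-144),60),"spool",top_rect(im,.044,(465,22),20)); go(462,-338,200)
```

```text
tin wrist ((array([ 459.3, -335.9]), array([106.9,  68.4]), -59.2), np.int32(7814))
before candle [ 0.62449153 -0.39219217  0.05907598] 349
after candle [ 0.6247625  -0.39205168  0.05934737] 350
sq ((array([ 653.1, -225.9]), array([46.2, 45.6]), -61.2), np.int32(174)) ob ((array([ 443.9, -143.8]), array([89.6, 55.8]), -7.9), np.int32(416)) spool ((array([466.4,  22.9]), array([22.1, 22. ]), 88.0), np.int32(45))
t34.73 tcp [ 456.4 -285.9  177.7] yaw 30.9 q6 -1.24 open 85.5 | d [-1.19 -0.55 -0.56] wz 0.00 n>=2 level wxy [-0.    0.01]
```

View pics/end.png

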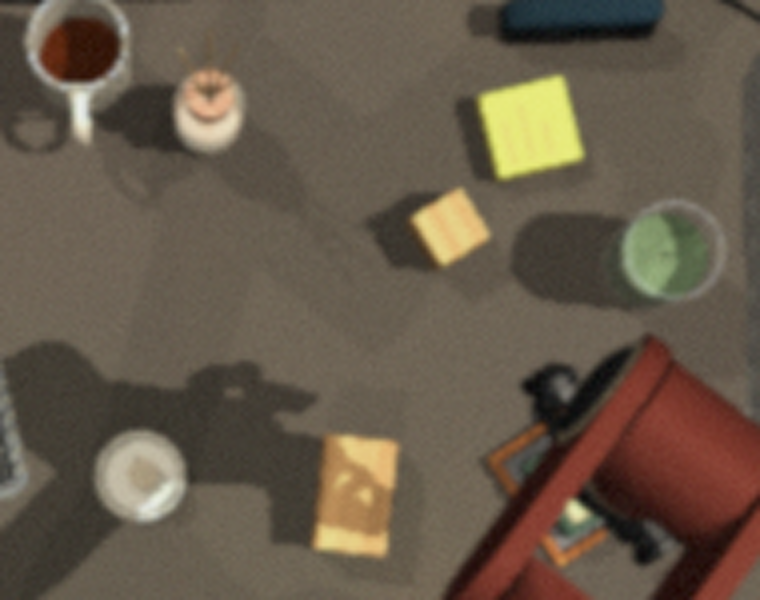

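View pics/ends.png

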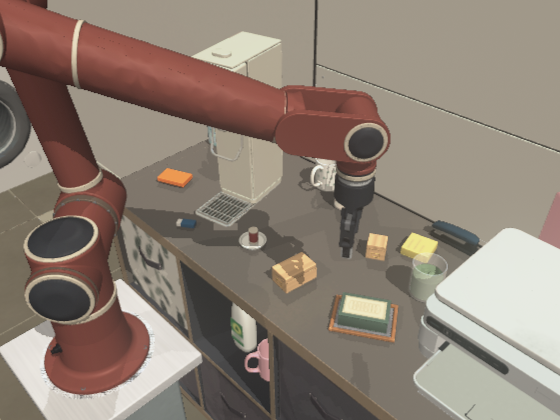

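The final views show the spool upright in the dish (253,237), both lids flush on their boxes (294,272) and (377,247), and the tin flat in the tray (364,315). The candle jar has not moved and the arm is clear, so I'm handing in.

```bash
python3 -c "
from station import ctrl
print(ctrl.finish_job())"
```

```text
the job is handed in; nothing more can be done
None
```

The job is handed in at about 35 s: by the final images the spool stands in its dish, both lids are home on their boxes, the tin lies flat along the tray, and the candle jar has not moved; the hand-in returned no verdict.

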